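Make up the parts kit for one compressor

ROBOT

A 7-joint arm with a two-finger parallel gripper is mounted at the origin on the work surface. World frame = base frame: x ahead of the robot, y to its left, z up, the work surface at z = 0. Lengths are in mm, angles in rad, forces in N, time in s.
With the tool pointing down it reaches from about 400 to 850 mm from the base axis. Payload 6.9 kg.
Tool frame: the origin (TCP) lies midway between the tips of the shut fingers; the grasp point (between the pads) lies 19 mm behind it (manip.grip_point_offset is the distance from the TCP to the grasp point, in mm); z points along the fingers, y is the line along which they close (so a half turn about z gives the same grasp; the last joint's range is limited). The gripper opens to 85 mm and grips with 20 to 120 N. Pads are 22 mm wide; open, the fingers measure 114 mm over their backs; the gripper's body (76 mm by 85 mm) begins 54 mm behind the grasp point. The pads swing forward as they close: fully open they stand 13 mm farther back than shut.
Start: joints at [1.409, 0.507, -0.238, 1.5, 0.126, 1.149, -0.155], TCP at [164.749, -602.884, 231.275] pointing down, gripper open.
Joint ranges: [-3.08, 3.08], [-0.24, 2.05], [-1.43, 1.35], [0, 2.5], [-1.52, 4.66], [0.17, 1.96], [-2.89, 2.89]. Speed limits (rad/s): [2.39, 2.39, 3.14, 3.14, 3.14, 3.14, 3.14].

INTERFACE

Orientations are given as a unit quaternion [w, x, y, z].
In Python, from bench import manip gives the robot as it stands. The module is installed in compiled form; this text tells all that it offers.
- The arm moves only by the tool apply_moves, never from a script. Its arguments are lists of equal length, an entry for each row: "xyz": the shift along the tool's x, y, z scaled (see below), a list of three; "twist": the turn about the tool's z scaled (see below). In form: {"xyz": [[dx, dy, dz], ...], "twist": [twist, ...]}. A call has 1 to 20 rows; each row is the pose to reach, as a shift and turn from the pose commanded when the call began, along the tool's axes at that moment; what a row does not reach only later rows make up. The controller multiplies each number of a shift by 0.25 m and each number of a turn by 90 degrees. A row lasts 1/8 s, in which the tool goes at most 62.5 mm and 10.7 degrees, less where a joint would pass 70% of its speed; a pose out of reach is approached as far as the arm can. A call with a number of a shift or a turn outside -1 to 1 is refused whole. A call with a gripper value outside its range is refused whole. "gripper" is the closure, from -1 (fully open) to 1 (shut), set as the call begins (left out, the last holds). The fingers move at their own pace and stop on an object; the grip force is fixed at half the most. Time passes only in rows, so rows that repeat a pose let the fingers close. It gives the time, the measured TCP pose, the force, the opening and the grip force at its end, in the units of the state.
- manip.sense(): the state, without advancing time (a new reading comes with each control period).
- manip.grab_frame(name): name is "scene" or "top" or "wrist"; returns the picture (480x640x3 uint8, blue, green, red); there is no depth.
- manip.calibration(name): a dict with "vertical_fov" (degrees; the focal length in pixels is half the picture's height over the tangent of half this angle, whatever the lens; pixels are square), "cx", "cy" (the principal point, pixels), "k1" (the pictures are not rectified: a ray, as slopes to the right and down, at radius r is drawn at 1 + k1 r^2 times it, then the intrinsics apply), "xyz" and "rotation" of the camera in the world. Camera axes: x right, y down, z forward; pixel columns grow to the right and rows downward; lengths in mm; the calibration is good to about 2 mm. A picture is of the moment at which its call begins: read the wrist's pose just before it. calibration takes no time and is no camera call; for the wrist camera it gives the pose at the moment of the call.
- manip.finish_job(): hands the job in; it is judged then, once.
The state is a dict: "clock": time; "joint_positions": joint angles; "joint_velocities": joint speeds; "joint_torque": joint torques, N m; "ee_pos": TCP position; "eef_rot": TCP orientation; "contact_force": force on the tool from outside, world axes, zero at the start; "torque": the same for the moment, N m; "width": opening from 0.0 (shut) to 1.0 (fully open); "grasp_force": force on a finger pad.
Only numpy, scipy, OpenCV 4.12 (cv2) and the standard library are available. Lean on these libraries where they do the work, as an engineer would, in place of code of your own. Each camera call takes 0.05 s, during which the arm holds its last target. There are 200 camera calls.

TASK

Make up the kit for one small compressor: put the piston, the short connecting rod, the large ball bearing and the valve plate into the blue kit tray, each set down, not dropped, fully home in the insert made for it - the piston upright in the round collar, the rod flat in the long pocket, the bearing flat over the post, the plate flat between the four small corners. Leave the long connecting rod and the small bearing where they lie on the bench.

Things in the scene. Friction and masses are not known exactly. Their poses are not given: they have to be found in the camera images.
- piston: mm: aluminium piston standing upright, crown up: plain cylinder of diameter 46, height 42, with two dark ring grooves near the top; about 0.13 kg. Origin at the centre of its underside, z up
- rod: mm: the SHORT steel connecting rod, lying flat, 94 long over all; big eye (diameter 34) at its -x end, small eye (diameter 22) at its +x end, both 16 thick; the shank between is 12 wide, from 2 to 14 above the underside. Origin under the middle of its length, x along the rod; the free shank reaches from x = -13 to x = +25; about 0.14 kg
- bearing: mm: the LARGE ball bearing, a steel ring with black shield, lying flat: outer diameter 52, bore 25, 15 high; about 0.13 kg. Origin at the centre of its underside
- valve_plate: mm: valve plate, lying flat: dark steel square plate 50 by 50 by 12 thick with four bolt holes in its corners and a small bright reed strip (1 to 2 high) on top; about 0.16 kg. Origin at the centre of its underside, x and y along its sides
- long_rod: mm: look-alike, stays on the bench: the LONG steel connecting rod, lying flat, 128 long over all (does not fit the nest); big eye (diameter 34) at its -x end, small eye (diameter 22) at its +x end, both 16 thick; the shank between is 12 wide, from 2 to 14 above the underside. Origin under the middle of its length, x along the rod
- small_bearing: mm: look-alike, stays on the bench: the SMALL ball bearing, lying flat: outer diameter 35, bore 15, 11 high. Origin at the centre of its underside
- nest_piston: mm: grey insert 74 (x) by 118 (y) by 6 thick, one of four fixed two by two in any order in a blue tray 28 high. Origin under its centre, 4 over the bench; y along its long side; upper face 10 over the bench. On its centre a white round collar, inner diameter 62, outer 70, 10 above that face: the piston stands inside it
- nest_rod: mm: grey insert 74 (x) by 118 (y) by 6 thick, one of four fixed two by two in any order in a blue tray 28 high. Origin under its centre, 4 over the bench; y along its long side; upper face 10 over the bench. Four white corners, 4 thick, 10 above that face, bound a centred pocket 50 (x) by 110 (y), its long sides open over the middle 60. The short rod lies in it along y, either way round
- nest_bearing: mm: grey insert 74 (x) by 118 (y) by 6 thick, one of four fixed two by two in any order in a blue tray 28 high. Origin under its centre, 4 over the bench; y along its long side; upper face 10 over the bench. From its centre rises one white post of diameter 11, 26 above that face, its upper 12 tapering to diameter 4: the bearing lies flat over it
- nest_plate: mm: grey insert 74 (x) by 118 (y) by 6 thick, one of four fixed two by two in any order in a blue tray 28 high. Origin under its centre, 4 over the bench; y along its long side; upper face 10 over the bench. Four small white corners, 4 thick, 8 above that face, bound a centred pocket 66 by 66, its sides open over the middle 38. The valve plate lies flat in it, sides parallel to the insert's
Things that resemble listed ones, but are neither listed nor needed, are in the scene too. What is shaped like the rod but turquoise is not meant.

How it is judged (in metres and radians):
At the end, for the whole second after the job is handed in: Each part rests upright or flat (0.12 rad) on the face of its own insert (within 4 mm), centred within 11 mm (bearing), 12 mm (piston) or 14 mm (rod, plate), the rod along its pocket (0.3 rad); the long rod and small bearing are within 30 mm of where they lay; all at rest (horizontal distance between piston and nest_piston below 0.012 m and z of piston in the frame of nest_piston between 0.002 and 0.01 m and angle between each of piston, rod, bearing, valve_plate's own z axis and vertical below 0.12 rad and linear speed of each of piston, rod, bearing, valve_plate, long_rod, small_bearing below 0.02 m/s and horizontal distance between rod and nest_rod below 0.014 m and z of rod in the frame of nest_rod between 0.002 and 0.01 m and horizontal distance between bearing and nest_bearing below 0.011 m and z of bearing in the frame of nest_bearing between 0.002 and 0.01 m and horizontal distance between valve_plate and nest_plate below 0.014 m and z of valve_plate in the frame of nest_plate between 0.002 and 0.01 m and angle between the x axis of rod and the y axis of nest_rod, either way round below 0.3 rad and distance of each of long_rod, small_bearing from where it was at the start of the episode below 0.03 m); the robot touches nothing.
It fails at once if a part is dropped or slammed into its nest (faster than 0.6 m/s within 44 mm above it) ((linear speed of piston above 0.6 m/s and horizontal distance between piston and nest_piston below 0.02 m and z of piston in the frame of nest_piston below 0.05 m) or (linear speed of rod above 0.6 m/s and horizontal distance between rod and nest_rod below 0.02 m and z of rod in the frame of nest_rod below 0.05 m) or (linear speed of bearing above 0.6 m/s and horizontal distance between bearing and nest_bearing below 0.02 m and z of bearing in the frame of nest_bearing below 0.05 m) or (linear speed of valve_plate above 0.6 m/s and horizontal distance between valve_plate and nest_plate below 0.02 m and z of valve_plate in the frame of nest_plate below 0.05 m)).
It fails at once if the long rod or the small bearing is moved more than 40 mm (distance of any of long_rod, small_bearing from where it was at the start of the episode above 0.04 m).
It also fails if it takes over 106 s, if anything falls off the work surface, if the arm or the gripper's body presses on something with over 40 N, if the wrist force passes 120 N, or if a joint passes its speed limit or range.

## Working session

There is one attempt and no reset: what is moved stays moved. The work goes in short steps, Python scripts to look and compute and a tool call to move; the robot and the scene stay as the last step left them, time stands still between calls to the robot, and variables do not carry over. Pictures are saved under pics/ and viewed, at most 14 in all, crops included, and the job is handed in when it is done.

Besides the shell and the picture viewer there is one more tool, called after ">>>" as name(argument=value, ...), one argument or row to a line, values as JSON. apply_moves: Moves the arm, as the interface text tells. Shifts and turns lie within -1 to 1; 1 stands for 0.25 m of shift or 90 degrees of turn. Its arguments: {"type":"object","properties":{"xyz":{"type":"array","items":{"type":"array","items":{"type":"number","minimum":-1,"maximum":1}}},"twist":{"type":"array","items":{"type":"number","minimum":-1,"maximum":1}},"gripper":{"type":"number"}},"required":["xyz","twist"]}

```bash
mkdir -p pics; cat > h.py <<'E'
import numpy as np, cv2
from bench import manip
def cam(n):
    c=manip.calibration(n); return c
def ray(c,u,v):
    f=240/np.tan(np.radians(c["vertical_fov"])/2)
    d=np.array([(u-c["cx"])/f,(v-c["cy"])/f]); s=d.copy()
    for _ in range(30): s=d/(1+c["k1"]*(s@s))
    R=np.array(c["rotation"]).reshape(3,3) if np.size(c["rotation"])==9 else None
    if R is None:
        from scipy.spatial.transform import Rotation as Q
        q=c["rotation"]; R=Q.from_quat([q[1],q[2],q[3],q[0]]).as_matrix()
    return np.array(c["xyz"],float),R@np.array([*s,1.])
def at(c,u,v,z):
    o,d=ray(c,u,v); return (o+d*(z-o[2])/d[2]).round(1)
def tri(c1,p1,c2,p2):
    o1,d1=ray(c1,*p1);o2,d2=ray(c2,*p2)
    t=np.linalg.lstsq(np.c_[d1,-d2],o2-o1,rcond=None)[0]
    a,b=o1+d1*t[0],o2+d2*t[1]; return ((a+b)/2).round(1),np.linalg.norm(a-b).round(1)
E
python3 - <<'E'
from h import *
import json
for n in("scene","top","wrist"):
    c=manip.calibration(n);print(n,c)
    cv2.imwrite(f"pics/{n}0.png",manip.grab_frame(n))
print(manip.sense())
E
```

```text
scene {'vertical_fov': 52.53573602847001, 'cx': 321.07519010398744, 'cy': 239.02657999827215, 'k1': -0.021620630618895163, 'xyz': array([1106.488635  ,  -91.36573643,  685.2677204 ]), 'rotation': array([-0.2752612 ,  0.68809201,  0.62141112, -0.25418275])}
top {'vertical_fov': 55.481222212800006, 'cx': 329.59933777228844, 'cy': 241.34019361956842, 'k1': -0.06709216769284314, 'xyz': array([403.19029618, -33.7255631 , 978.60135497]), 'rotation': array([-0.0366246 ,  0.71588902, -0.69535106,  0.05146315])}
wrist {'vertical_fov': 68.50171030572207, 'cx': 322.7630251164652, 'cy': 240.16398796429917, 'k1': -0.003802597757021922, 'xyz': array([ 235.66751357, -583.40171174,  373.24878962]), 'rotation': array([ 0.11509964,  0.78660536, -0.60010519, -0.08875717])}
{'clock': 0.15, 'joint_positions': array([ 1.40951457,  0.50817864, -0.23748649,  1.50091528,  0.12568822,
        1.14888191, -0.15480896]), 'joint_velocities': array([ 0.00211086, -0.00241714, -0.00062864, -0.00316791,  0.00067669,
       -0.00054377, -0.00131266]), 'joint_torque': array([-2.97170380e-03, -6.21004272e+01, -2.19022796e+00, -2.49837846e+01,
        1.24987107e-02,  9.14646283e-03,  5.06626336e-06]), 'ee_pos': array([ 164.57825158, -602.54518286,  230.60226698]), 'eef_rot': array([-6.91889127e-04,  9.91120025e-01,  1.32968436e-01, -1.09678832e-04]), 'contact_force': array([ 0.76876566,  0.86270411, -0.96829658]), 'torque': array([ 0.04857701,  0.00136019, -0.01046017]), 'grasp_force': 0.0, 'width': 1.0011465621873763}
```

View pics/top0.png

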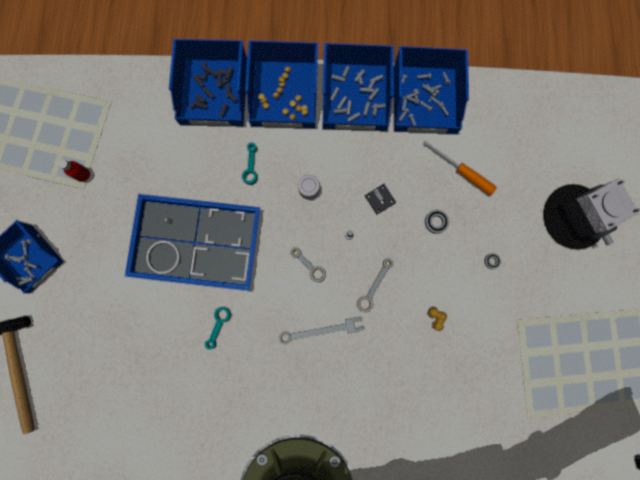

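View pics/scene0.png

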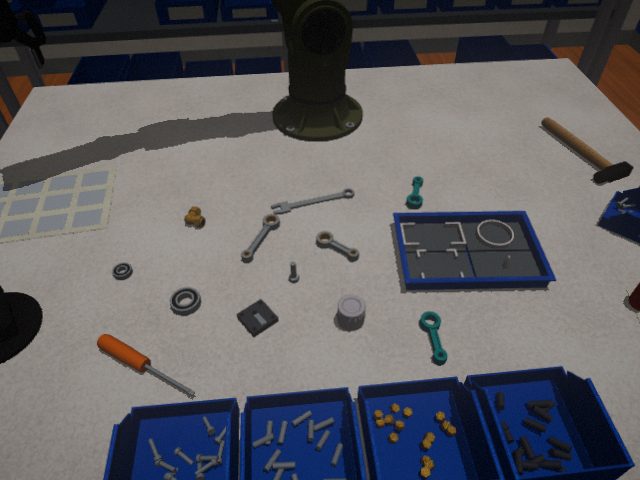

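Top view (u,v):
- Piston: (309,187). The bolt at (349,235) is not a piston.
- Rod: short steel rod at (309,264). Look-alikes are the long rod (376,285), the turquoise rods (251,163) and (217,328), and the wrench (320,330).
- Bearing: large one at (436,221), small one at (492,261).
- Plate: (380,198).
- Tray: about (195,242). The collar is lower left, the rod pocket lower right, the plate corners upper right and the post upper left.

Next, close crops.

```bash
python3 - <<'E'
import cv2
t=cv2.imread("pics/top0.png");s=cv2.imread("pics/scene0.png")
cv2.imwrite("pics/c1.png",cv2.resize(t[170:290,290:450],None,fx=5,fy=5,interpolation=cv2.INTER_CUBIC))
cv2.imwrite("pics/c2.png",cv2.resize(t[185:295,120:270],None,fx=5.3333,fy=5.3333,interpolation=cv2.INTER_CUBIC))
cv2.imwrite("pics/c3.png",cv2.resize(s[200:340,160:360],None,fx=4,fy=4,interpolation=cv2.INTER_CUBIC))
E
```

```text
(no output)
```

View pics/c1.png

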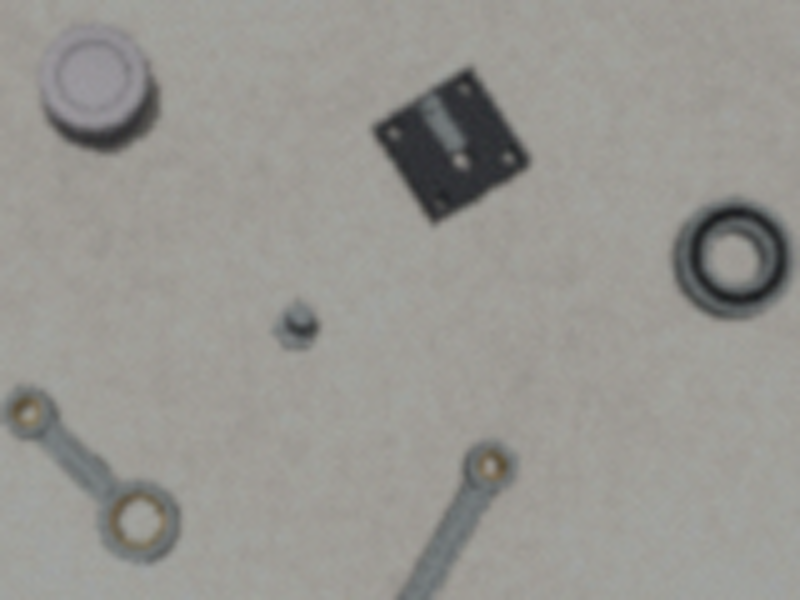

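View pics/c2.png

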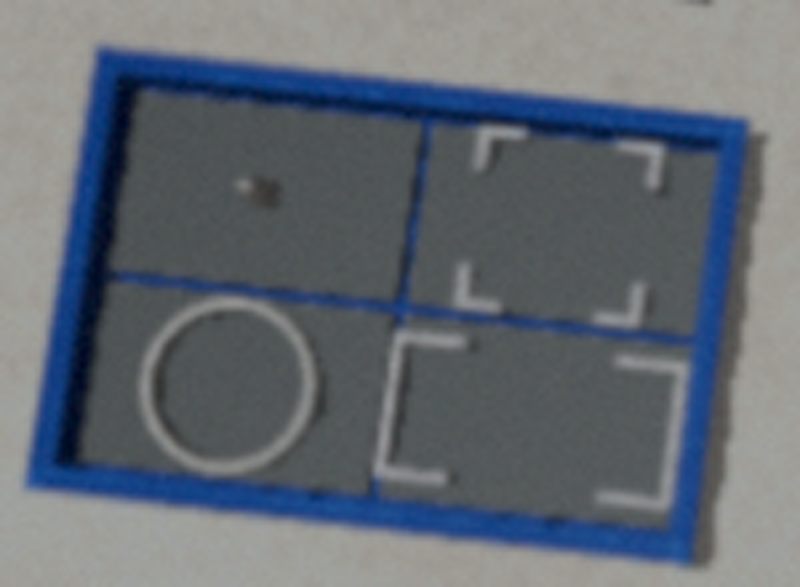

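View pics/c3.png

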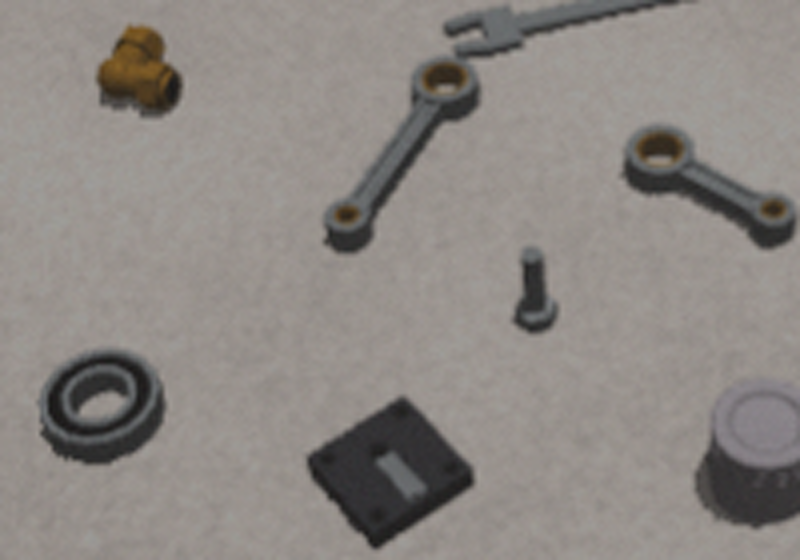

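The short rod's top-view eyes are about (296,252) and (318,274), clearly shorter than the long rod. The bearing is at (436.6,221.6), the piston crown at (309.4,185.8) and the plate at (380.6,198.8). The tray insert layout is as I described.

```bash
python3 - <<'E'
from h import *
T=cam("top");S=cam("scene")
c1=lambda x,y:(290+(x+.5)/5-.5,170+(y+.5)/5-.5)
c2=lambda x,y:(120+(x+.5)/5.3333-.5,185+(y+.5)/5.3333-.5)
c3=lambda x,y:(160+(x+.5)/4-.5,200+(y+.5)/4-.5)
print("piston",at(T,*c1(97,79),42),at(S,351,305,42),tri(T,c1(97,79),S,(351,305)))
for n,a,b,z in[("big",(141,520),(659,148),16),("small",(30,411),(773,209),16),("bear",(733,258),(103,393),15),("pA",(374,129),(473,468),12),("pB",(472,68),(375,537),12),("pC",(530,158),(309,460),12),("pD",(436,218),(402,398),12)]:
  print(n,at(T,*c1(*a),z),at(S,*c3(*b),z),tri(T,c1(*a),S,c3(*b)))
for n,p,z in[("collar",(230,386),20),("posttip",(240,184),36)]+[("plc",p,18) for p in[(477,130),(664,148),(642,325),(457,305)]]+[("rc",p,20) for p in[(396,330),(690,362),(668,508),(375,478)]]+[("rim",p,28) for p in[(100,48),(747,120),(692,563),(28,487)]]:
  print(n,at(T,*c2(*p),z))
print("collar scene",tri(T,c2(230,386),S,(495,233)))
for p in[(395,213),(529,211),(552,281),(405,288)]: print("rimS",at(S,*p,28))
E
```

```text
piston [637.9  -5.2  42. ] [641.2  -1.4  42. ] (array([638.9,  -3.1,  39. ]), np.float64(4.2))
big [454.9 -29.3  16. ] [456.9 -25.9  16. ] (array([455.1, -27.5,  14.3]), np.float64(3.6))
small [499.6  19.1  16. ] [502.1  22.9  16. ] (array([500.1,  21.2,  13.9]), np.float64(4.0))
bear [ 575.1 -281.3   15. ] [ 577.3 -279.2   15. ] (array([ 575.4, -280.8,   12.9]), np.float64(2.0))
pA [ 627.3 -125.    12. ] [ 630.5 -122.    12. ] (array([ 628.1, -123.7,    8.8]), np.float64(3.2))
pB [ 655.9 -167.4   12. ] [ 660.2 -162.9   12. ] (array([ 657.1, -165.7,    7.7]), np.float64(4.7))
pC [ 616.8 -193.2   12. ] [ 619.4 -190.4   12. ] (array([ 617.3, -192.2,    9.4]), np.float64(2.8))
pD [ 588.9 -152.6   12. ] [ 590.9 -151.1   12. ] (array([ 589.3, -152. ,   10. ]), np.float64(1.5))
collar [479.6 299.   20. ]
posttip [558.  295.3  36. ]
plc [585.7 207.5  18. ]
plc [580.7 132.   18. ]
plc [509.1 137.1  18. ]
plc [514.9 211.1  18. ]
rc [503.9 234.3  20. ]
rc [494.8 117.   20. ]
rc [437.  122.8  20. ]
rc [445.2 238.9  20. ]
rim [612.8 359.   28. ]
rim [591.1  98.   28. ]
rim [415.7 111.2  28. ]
rim [436.8 373.5  28. ]
collar scene (array([480.5, 302.7,  14.1]), np.float64(3.3))
rimS [418.4 118.7  28. ]
rimS [440.9 385.   28. ]
rimS [617.4 354.5  28. ]
rimS [605.3  97.4  28. ]
```

```bash
cat >> h.py <<'E'
def go(x,y,z,hy):
    "numbers for target TCP with tool-y heading hy (deg, mod 180)"
    from scipy.spatial.transform import Rotation as Q
    s=manip.sense();q=s["eef_rot"];R=Q.from_quat([q[1],q[2],q[3],q[0]]).as_matrix()
    d=R.T@(np.array([x,y,z])-s["ee_pos"])/250
    h=np.degrees(np.arctan2(R[1,1],R[0,1]));t=-((hy-h+90)%180-90)
    print("d",d.round(3),"twist",round(t/90,4),"rows",int(np.ceil(max(np.linalg.norm(d)*4,abs(t)/10.7))),"| pos",s["ee_pos"].round(1),"h",round(h,1),"t",round(s["clock"],2),"F",np.round(s["contact_force"],1),"w",round(85*s["width"],1),"g",round(s["grasp_force"],1),"q1,7",s["joint_positions"].round(2))
E
python3 -c "
from h import *
go(520,-130,231,-75)"
```

```text
d [ 1.87  -1.449  0.   ] twist 0.0031 rows 10 | pos [ 164.6 -602.5  230.6] h -74.7 t 0.15 F [ 0.8  0.9 -1. ] w 85.1 g 0.0 q1,7 [ 1.41  0.51 -0.24  1.5   0.13  1.15 -0.15]
```

>>> apply_moves(
  xyz=[
    [0.935, -0.725, 0],
    [0.935, -0.725, 0],
    [0.935, -0.725, 0],
    [0.935, -0.725, 0],
    [0.935, -0.725, 0],
  ],
  twist=[0, 0, 0, 0, 0],
)

```text
clock: 0.78
ee_pos: [343.9, -363.8, 231.4]
eef_rot: [-0.0, 0.991, 0.134, 0.0]
contact_force: [0.8, 0.0, 1.3]
width: 1.0
grasp_force: 0.0
```

>>> apply_moves(
  xyz=[
    [0.935, -0.725, 0],
    [0.935, -0.725, 0],
    [0.935, -0.725, 0],
    [0.935, -0.725, 0],
    [0.935, -0.725, 0],
    [0.935, -0.725, 0],
    [0.935, -0.725, 0],
  ],
  twist=[0, 0, 0, 0, 0, 0, 0],
)

```text
clock: 1.65
ee_pos: [519.6, -130.5, 230.9]
eef_rot: [0.0, 0.991, 0.133, -0.001]
contact_force: [0.2, -0.3, 0.3]
width: 1.002
grasp_force: 0.0
```

```bash
python3 - <<'E'
from h import *
import pickle
c=cam("wrist");im=manip.grab_frame("wrist");cv2.imwrite("pics/w1.png",im);pickle.dump(c,open("w1.pkl","wb"));print(c)
go(576.5,-280,60,-75)
E
```

```text
{'vertical_fov': 68.50171030572207, 'cx': 322.7630251164652, 'cy': 240.16398796429917, 'k1': -0.003802597757021922, 'xyz': array([ 590.79983575, -111.16174161,  373.55701554]), 'rotation': array([ 0.11607141,  0.78643797, -0.60018185, -0.08845615])}
d [0.065 0.634 0.684] twist 0.0022 rows 4 | pos [ 519.4 -131.2  231. ] h -74.8 t 1.7 F [ 0.2 -0.3  0.5] w 85.2 g 0.0 q1,7 [ 0.48  0.38 -0.4   1.73  0.17  1.06 -1.28]
```

View pics/w1.png

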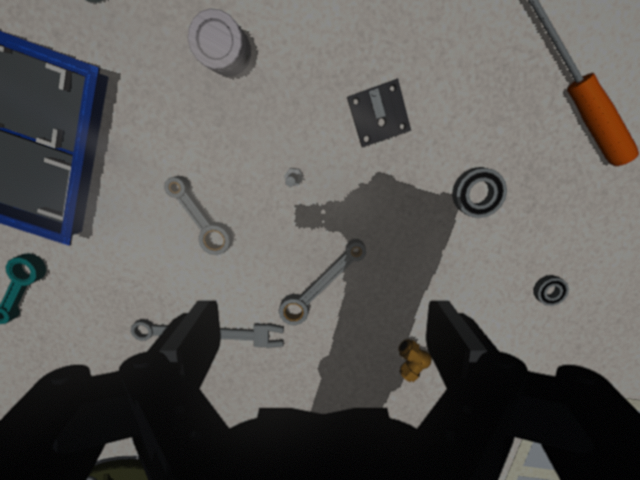

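The wrist view shows the piston crown at (216,39), rod eyes at (178,186) and (215,238), plate corners at (347,99), (399,79), (411,127) and (361,146), and the bearing at (480,191).

```bash
python3 - <<'E'
from h import *
import pickle
c=pickle.load(open("w1.pkl","rb"));T=cam("top")
c1=lambda x,y:(290+(x+.5)/5-.5,170+(y+.5)/5-.5)
for n,p,z,q in[("piston",(216,39),42,(97,79)),("small",(178,186),16,(30,411)),("big",(215,238),16,(141,520)),("plate",(379.5,112.7),12,(453,143)),("bear",(480,191),15,(733,258))]:
  print(n,at(c,*p,z),tri(c,p,T,c1(*q)))
for p in [(347,99),(399,79),(411,127),(361,146)]: print(at(c,*p,12))
E
```

```text
piston [640.8  -4.6  42. ] (array([639.7,  -4.7,  40.6]), np.float64(2.8))
small [503.4  16.9  16. ] (array([500.8,  19.9,   6.7]), np.float64(0.9))
big [459.  -29.1  16. ] (array([455.8, -28.3,   8.5]), np.float64(2.2))
plate [ 624.2 -158.9   12. ] (array([ 625.6, -161.2,   -3. ]), np.float64(0.5))
bear [ 579.4 -280.7   15. ] (array([ 578.2, -285.3,    3. ]), np.float64(2.5))
[ 627.8 -125.1   12. ]
[ 657.6 -167.4   12. ]
[ 619.8 -192.7   12. ]
[ 589.7 -150.8   12. ]
```

>>> apply_moves(
  xyz=[
    [0.068, 0.636, 0.66],
    [0.068, 0.636, 0.66],
    [0.068, 0.636, 0.66],
    [0.068, 0.636, 0.66],
    [0.068, 0.636, 0.66],
    [0.068, 0.636, 0.8],
    [0.068, 0.636, 0.88],
    [0.068, 0.636, 0.92],
    [0.068, 0.636, 0.92],
    [0.068, 0.636, 0.92],
  ],
  twist=[0, 0, 0, 0, 0, 0, 0, 0, 0, 0],
  gripper=-1,
)

```text
clock: 2.95
ee_pos: [579.1, -279.1, 2.6]
eef_rot: [0.0, 0.991, 0.133, 0.001]
contact_force: [-0.4, -0.1, 0.6]
width: 1.004
grasp_force: 0.0
```

>>> apply_moves(
  xyz=[
    [0, 0, 0],
    [0, 0, 0],
    [0, 0, 0],
    [0, 0, 0],
    [0, 0, 0],
    [0, 0, 0],
  ],
  twist=[0, 0, 0, 0, 0, 0],
  gripper=1,
)

```text
clock: 3.7
ee_pos: [578.9, -279.2, 2.6]
eef_rot: [0.001, 0.991, 0.133, 0.001]
contact_force: [-2.1, -0.0, 8.7]
width: 0.575
grasp_force: 61.0
```

```bash
python3 -c "
from h import *
go(450,235,200,-94.65)"
```

```text
d [ 0.046 -2.119 -0.792] twist 0.2215 rows 10 | pos [ 578.9 -279.2    2.6] h -74.7 t 3.7 F [-2.1 -0.   8.7] w 48.9 g 61.0 q1,7 [ 0.58  0.78 -0.29  1.69  0.32  0.71 -1.17]
```

>>> apply_moves(
  xyz=[
    [0, 0, -0.2],
    [0, 0, -0.4],
    [0, -0.2, -0.6],
    [0.015, -0.7, -0.792],
    [0.015, -0.7, -0.792],
    [0.015, -0.7, -0.792],
    [0.015, -0.7, -0.792],
  ],
  twist=[0, 0, 0, 0, 0, 0, 0],
)

```text
clock: 4.58
ee_pos: [536.1, -108.4, 199.9]
eef_rot: [0.0, 0.991, 0.134, 0.001]
contact_force: [0.2, -1.1, -1.2]
width: 0.571
grasp_force: 63.1
```

>>> apply_moves(
  xyz=[
    [0.015, -0.71, 0],
    [0.015, -0.71, 0],
    [0.015, -0.71, 0],
  ],
  twist=[0, 0, 0],
)

```text
clock: 4.95
ee_pos: [492.7, 63.0, 198.3]
eef_rot: [0.0, 0.991, 0.132, -0.001]
contact_force: [1.4, 0.7, -0.3]
width: 0.571
grasp_force: 63.1
```

>>> apply_moves(
  xyz=[
    [0.015, -0.71, 0],
    [0.015, -0.71, 0],
    [0.015, -0.71, 0],
    [0.015, -0.71, 0],
    [0.015, -0.71, 0],
  ],
  twist=[0.22, 0.22, 0.22, 0.22, 0.22],
)

```text
clock: 5.58
ee_pos: [450.6, 233.6, 198.3]
eef_rot: [0.001, 0.999, -0.04, -0.001]
contact_force: [0.3, -0.2, -1.4]
width: 0.573
grasp_force: 63.1
```

```bash
python3 - <<'E'
from h import *
import pickle
c=cam("wrist");im=manip.grab_frame("wrist");cv2.imwrite("pics/w2.png",im);pickle.dump(c,open("w2.pkl","wb"));print(c["xyz"])
go(560,296,60,-94.65)
E
```

```text
[524.10778389 227.9798807  340.94145657]
d [ 0.415 -0.288  0.553] twist -0.0005 rows 3 | pos [450.7 233.  198.4] h -94.7 t 5.62 F [ 1.3 -0.9 -0.7] w 48.7 g 63.1 q1,7 [-0.25  0.37 -0.38  1.85  0.17  0.95 -2.36]
```

View pics/w2.png

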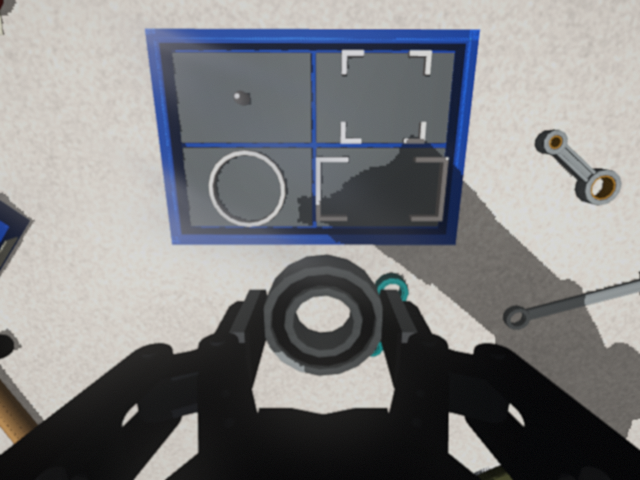

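The bearing is held level, top centre near (323,306). The post tip is at (238,97), the collar at (247,188), plate corners at (342,51) to (427,143), and rod pocket corners at (316,157) to (446,222).

```bash
python3 - <<'E'
from h import *
import pickle
c=pickle.load(open("w2.pkl","rb"));T=cam("top")
c2=lambda x,y:(120+(x+.5)/5.3333-.5,185+(y+.5)/5.3333-.5)
print("bear",at(c,323,306,210.8))
print("post",at(c,238,97,36),at(c,246,99,10),tri(c,(238,97),T,c2(240,184)))
print("collar",at(c,247,188,20),tri(c,(247,188),T,c2(230,386)))
P=[at(c,*p,18) for p in[(342,51),(431,51),(427,143),(341,143)]];print("plate",P,np.mean(P,0))
R=[at(c,*p,20) for p in[(316,157),(448,157),(446,222),(316,222)]];print("rod",R,np.mean(R,0))
E=[at(c,*p,28) for p in[(148,30),(478,31),(455,243),(173,243)]];print("rim",E,np.mean(E,0))
print("div",[at(c,*p,10) for p in[(174,145),(452,145),(313,52),(313,226)]])
E
```

```text
bear [457.  233.  210.8]
post [558.  293.1  36. ] [558.7 291.9  10. ] (array([556.1, 290.2,  50.1]), np.float64(0.8))
collar [482.7 299.8  20. ] (array([480.8, 303. ,   7.3]), np.float64(0.8))
plate [array([588.2, 206.2,  18. ]), array([582.4, 133. ,  18. ]), array([509.1, 136. ,  18. ]), array([515.2, 211.8,  18. ])] [548.725 171.75   18.   ]
rod [array([505.1, 234.9,  20. ]), array([495.7, 117.9,  20. ]), array([436.1, 118.5,  20. ]), array([445.9, 239.9,  20. ])] [470.7 177.8  20. ]
rim [array([613.3, 358.1,  28. ]), array([592.,  99.,  28.]), array([417.4, 112.4,  28. ]), array([438.6, 373.8,  28. ])] [515.325 235.825  28.   ]
div [array([525.4, 362.5,  10. ]), array([505.2, 111.1,  10. ]), array([591. , 230.2,  10. ]), array([439.7, 243.5,  10. ])]
```

```bash
python3 - <<'E'
import cv2
im=cv2.imread("pics/w2.png")[230:390,223:423]
cv2.imwrite("pics/c4.png",cv2.resize(im,None,fx=4,fy=4,interpolation=cv2.INTER_CUBIC))
E
```

```text
(no output)
```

View pics/c4.png

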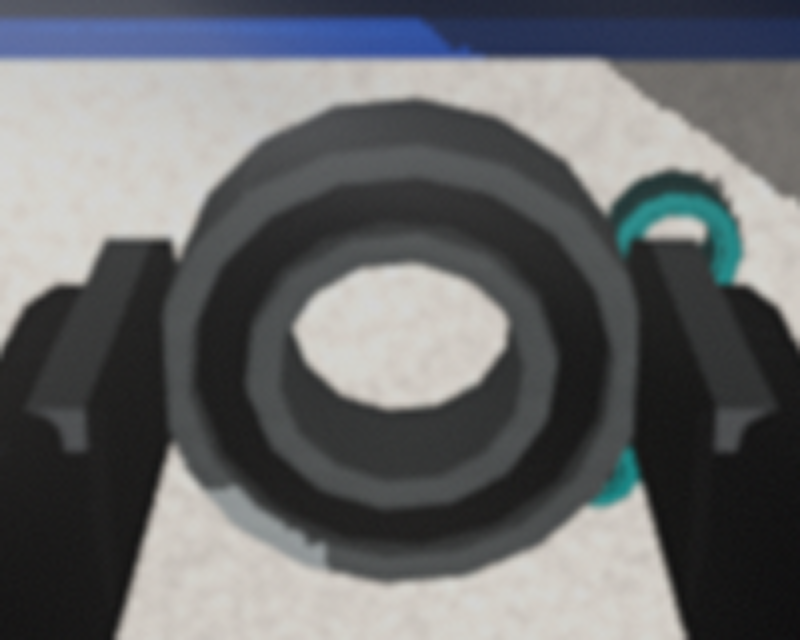

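```bash
python3 - <<'E'
from h import *
import pickle
c=pickle.load(open("w2.pkl","rb"))
for z in(196,204,211):
  print(at(c,323.5,320.5,z),[np.linalg.norm(at(c,*a,z)-at(c,*b,z)) for a,b in[((264,320),(382.5,320)),((323,266.3),(323,375))]])
go(558.2,292.8,60,-94.65)
E
```

```text
[442.  233.9 196. ] [np.float64(54.57765110372557), np.float64(56.379872294995536)]
[446.5 233.6 204. ] [np.float64(51.57130985344465), np.float64(53.37349529494952)]
[450.5 233.3 211. ] [np.float64(48.96365999391795), np.float64(50.55848098983991)]
d [ 0.409 -0.275  0.553] twist -0.0005 rows 3 | pos [450.7 233.  198.4] h -94.7 t 5.62 F [ 1.3 -0.9 -0.7] w 48.7 g 63.1 q1,7 [-0.25  0.37 -0.38  1.85  0.17  0.95 -2.36]
```

>>> apply_moves(
  xyz=[
    [0.416, -0.274, 0.3],
    [0.416, -0.274, 0.4],
    [0.416, -0.274, 0.46],
    [0.416, -0.274, 0.49],
    [0.416, -0.274, 0.52],
    [0.416, -0.274, 0.58],
    [0.416, -0.274, 0.64],
    [0.416, -0.274, 0.68],
    [0.416, -0.274, 0.7],
    [0.416, -0.274, 0.71],
    [0.416, -0.274, 0.71],
  ],
  twist=[0, 0, 0, 0, 0, 0, 0, 0, 0, 0, 0],
)

```text
clock: 7.0
ee_pos: [558.7, 295.6, 21.9]
eef_rot: [-0.0, 0.999, -0.039, 0.0]
contact_force: [0.3, -0.7, -0.9]
width: 0.574
grasp_force: 63.1
```

>>> apply_moves(
  xyz=[
    [0.005, 0.012, 0.005],
    [0.005, 0.012, 0.015],
    [0.005, 0.012, 0.024],
    [0.005, 0.012, 0.024],
  ],
  twist=[0, 0, 0, 0],
)

```text
clock: 7.5
ee_pos: [559.5, 292.4, 15.6]
eef_rot: [0.0, 0.999, -0.039, -0.0]
contact_force: [0.4, 1.1, -1.0]
width: 0.57
grasp_force: 63.1
```

>>> apply_moves(
  xyz=[
    [0, 0, 0.005],
    [0, 0, 0.01],
    [0, 0, 0.012],
    [0, 0, 0.012],
  ],
  twist=[0, 0, 0, 0],
)

```text
clock: 8.0
ee_pos: [559.7, 292.4, 12.8]
eef_rot: [-0.0, 0.999, -0.039, 0.0]
contact_force: [-0.1, 0.1, -1.3]
width: 0.571
grasp_force: 63.1
```

>>> apply_moves(
  xyz=[
    [0, 0, 0.004],
    [0, 0, 0.005],
  ],
  twist=[0, 0],
)

```text
clock: 8.25
ee_pos: [559.7, 292.4, 12.7]
eef_rot: [-0.0, 0.999, -0.039, 0.0]
contact_force: [-3.4, -2.2, 9.4]
width: 0.571
grasp_force: 64.2
```

>>> apply_moves(
  xyz=[
    [0, 0, 0],
    [0, 0, 0],
    [0, 0, 0],
  ],
  twist=[0, 0, 0],
  gripper=-0.5,
)

```text
clock: 8.62
ee_pos: [559.7, 292.4, 11.4]
eef_rot: [-0.0, 0.999, -0.039, -0.0]
contact_force: [-0.3, 0.8, 0.4]
width: 0.75
grasp_force: 0.0
```

```bash
python3 -c "
from h import *
go(560,292,180,-94.65);go(640,-4,70,-94.65);go(640,-4,70,-75)"
```

```text
d [ 0.001  0.001 -0.674] twist 0.0015 rows 3 | pos [559.7 292.4  11.4] h -94.5 t 8.62 F [-0.3  0.8  0.4] w 63.8 g 0.0 q1,7 [-0.34  0.76 -0.3   1.72  0.31  0.71 -2.45]
d [ 0.414  1.156 -0.234] twist 0.0015 rows 6 | pos [559.7 292.4  11.4] h -94.5 t 8.62 F [-0.3  0.8  0.4] w 63.8 g 0.0 q1,7 [-0.34  0.76 -0.3   1.72  0.31  0.71 -2.45]
d [ 0.414  1.156 -0.234] twist -0.2169 rows 6 | pos [559.7 292.4  11.4] h -94.5 t 8.62 F [-0.3  0.8  0.4] w 63.8 g 0.0 q1,7 [-0.34  0.76 -0.3   1.72  0.31  0.71 -2.45]
```

Bearing seated (contact at TCP z 12.7). Next, the piston.

>>> apply_moves(
  xyz=[
    [0, 0, -0.15],
    [0, 0, -0.35],
    [0.1, 0.4, -0.4],
    [0.35, 1.0, -0.4],
    [0.35, 1.0, -0.4],
    [0.35, 1.0, -0.4],
    [0.35, 1.0, -0.4],
    [0.35, 1.0, -0.4],
  ],
  twist=[0, 0, 0, 0, 0, 0, 0, 0],
  gripper=-1,
)

```text
clock: 9.62
ee_pos: [627.3, 35.1, 111.3]
eef_rot: [-0.0, 0.999, -0.041, -0.0]
contact_force: [0.4, 1.4, 0.2]
width: 1.004
grasp_force: 0.0
```

```bash
python3 -c "
from h import *
cv2.imwrite('pics/t1.png',manip.grab_frame('top'))
go(640,-4,70,-94.65);go(640,-4,11,-94.65)"
```

```text
d [0.065 0.161 0.165] twist 0.0017 rows 1 | pos [626.9  37.4 111.4] h -94.5 t 9.68 F [ 0.4  0.5 -0.1] w 85.2 g 0.0 q1,7 [ 0.12  0.64 -0.36  1.65  0.27  0.91 -1.99]
d [0.065 0.161 0.401] twist 0.0017 rows 2 | pos [626.9  37.4 111.4] h -94.5 t 9.68 F [ 0.4  0.5 -0.1] w 85.2 g 0.0 q1,7 [ 0.12  0.64 -0.36  1.65  0.27  0.91 -1.99]
```

>>> apply_moves(
  xyz=[
    [0.065, 0.161, 0.05],
    [0.065, 0.161, 0.1],
    [0.065, 0.161, 0.16],
    [0.065, 0.161, 0.26],
    [0.065, 0.161, 0.36],
    [0.065, 0.161, 0.401],
    [0.065, 0.161, 0.401],
  ],
  twist=[0, 0, 0, 0, 0, 0, 0],
)

```text
clock: 10.55
ee_pos: [639.7, -3.5, 10.7]
eef_rot: [-0.0, 0.999, -0.038, -0.001]
contact_force: [0.2, -0.6, 0.4]
width: 0.996
grasp_force: 0.0
```

>>> apply_moves(
  xyz=[
    [0, 0, 0],
    [0, 0, 0],
    [0, 0, 0],
    [0, 0, 0],
    [0, 0, 0],
  ],
  twist=[0, 0, 0, 0, 0],
  gripper=1,
)

```text
clock: 11.18
ee_pos: [641.1, -5.0, 12.6]
eef_rot: [-0.0, 0.999, -0.039, 0.001]
contact_force: [-1.0, 0.7, 5.6]
width: 0.523
grasp_force: 61.2
```

```bash
python3 -c "
from h import *
go(482.4,299.3,90,-94.65)"
```

```text
d [-0.728 -1.163 -0.311] twist 0.0014 rows 6 | pos [641.1  -5.   12.6] h -94.5 t 11.18 F [-1.   0.7  5.6] w 44.5 g 61.2 q1,7 [ 0.15  0.77 -0.31  1.69  0.33  0.73 -1.97]
```

>>> apply_moves(
  xyz=[
    [0, 0, -0.15],
    [0, 0, -0.35],
    [-0.2, -0.4, -0.4],
    [-0.6, -0.95, -0.4],
    [-0.6, -0.95, -0.4],
    [-0.6, -0.95, -0.4],
    [-0.6, -0.95, -0.4],
    [-0.6, -0.95, -0.4],
  ],
  twist=[0, 0, 0, 0, 0, 0, 0, 0],
)

```text
clock: 12.18
ee_pos: [507.5, 246.9, 111.8]
eef_rot: [-0.001, 0.999, -0.037, -0.0]
contact_force: [0.1, -0.7, -1.8]
width: 0.523
grasp_force: 61.7
```

```bash
python3 -c "
from h import *
im=manip.grab_frame('wrist');t=cv2.imread('pics/t1.png')[185:295,120:270]
import numpy as np
a=cv2.resize(t,(480,352),interpolation=cv2.INTER_CUBIC);b=im[160:480,160:480]
o=np.zeros((352,800,3),np.uint8);o[:,:480]=a;o[:320,480:]=b;cv2.imwrite('pics/c5.png',o)
go(482.4,299.3,50,-94.65);go(482.4,299.3,26,-94.65)"
```

```text
d [-0.122 -0.211  0.246] twist 0.0032 rows 2 | pos [508.8 244.5 111.6] h -94.4 t 12.22 F [ 0.1 -0.4 -2.3] w 44.4 g 61.7 q1,7 [-0.26  0.55 -0.35  1.82  0.25  0.81 -2.39]
d [-0.122 -0.211  0.342] twist 0.0032 rows 2 | pos [508.8 244.5 111.6] h -94.4 t 12.22 F [ 0.1 -0.4 -2.3] w 44.4 g 61.7 q1,7 [-0.26  0.55 -0.35  1.82  0.25  0.81 -2.39]
```

View pics/c5.png

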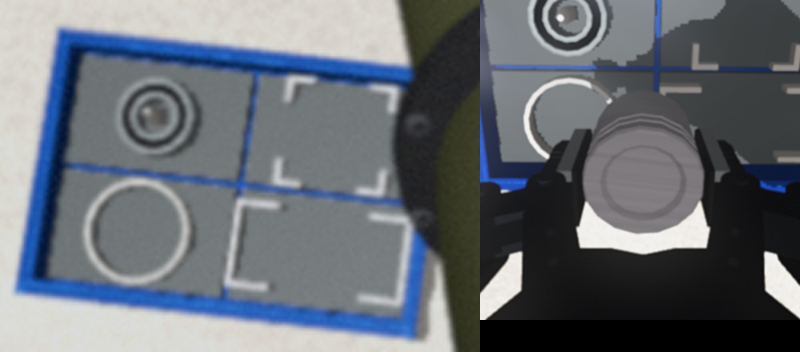

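The bearing sits around its post. The piston is held upright, crown centre at about wrist (323,342).

```bash
python3 -c "
from h import *
print(at(cam('wrist'),323,342,141));go(482.4,299.3,60,-94.65);go(482.4,299.3,24,-94.65)"
```

```text
[509.2 244.4 141. ]
d [-0.122 -0.211  0.206] twist 0.0032 rows 2 | pos [508.8 244.5 111.6] h -94.4 t 12.22 F [ 0.1 -0.4 -2.3] w 44.4 g 61.7 q1,7 [-0.26  0.55 -0.35  1.82  0.25  0.81 -2.39]
d [-0.122 -0.211  0.35 ] twist 0.0032 rows 2 | pos [508.8 244.5 111.6] h -94.4 t 12.22 F [ 0.1 -0.4 -2.3] w 44.4 g 61.7 q1,7 [-0.26  0.55 -0.35  1.82  0.25  0.81 -2.39]
```

Centred on the TCP. Descending to just above the collar first.

>>> apply_moves(
  xyz=[
    [-0.122, -0.211, 0.05],
    [-0.122, -0.211, 0.1],
    [-0.122, -0.211, 0.2],
    [-0.122, -0.211, 0.28],
    [-0.122, -0.211, 0.29],
    [-0.122, -0.211, 0.29],
  ],
  twist=[0, 0, 0, 0, 0, 0],
)

```text
clock: 12.98
ee_pos: [483.9, 297.7, 39.1]
eef_rot: [0.0, 0.999, -0.04, 0.0]
contact_force: [0.2, -0.7, -1.8]
width: 0.52
grasp_force: 61.9
```

```bash
python3 -c "
from h import *
go(482.4,299.3,24,-94.65)"
```

```text
d [-0.006 -0.006  0.06 ] twist 0.0007 rows 1 | pos [483.9 297.7  39.1] h -94.6 t 12.97 F [ 0.2 -0.7 -1.8] w 44.2 g 61.9 q1,7 [-0.4   0.65 -0.31  1.88  0.3   0.66 -2.54]
```

>>> apply_moves(
  xyz=[
    [-0.006, -0.006, 0.02],
    [-0.006, -0.006, 0.04],
    [-0.006, -0.006, 0.055],
    [-0.006, -0.006, 0.06],
    [-0.006, -0.006, 0.064],
    [-0.006, -0.006, 0.066],
  ],
  twist=[0, 0, 0, 0, 0, 0],
)

```text
clock: 13.72
ee_pos: [481.8, 300.1, 22.6]
eef_rot: [-0.0, 0.999, -0.039, 0.0]
contact_force: [-1.7, -0.9, 4.7]
width: 0.523
grasp_force: 62.0
```

Contact at z 22.6, as expected. Releasing.

>>> apply_moves(
  xyz=[
    [0, 0, 0],
    [0, 0, 0],
    [0, 0, 0],
  ],
  twist=[0, 0, 0],
  gripper=-0.5,
)

```text
clock: 14.1
ee_pos: [481.9, 300.1, 22.4]
eef_rot: [-0.0, 0.999, -0.039, 0.0]
contact_force: [0.7, 0.2, -0.5]
width: 0.748
grasp_force: 0.0
```

>>> apply_moves(
  xyz=[
    [0, 0, -0.1],
    [0, 0, -0.25],
    [0, 0, -0.4],
    [0.3, 0.6, -0.4],
    [0.5, 0.99, -0.4],
    [0.5, 0.99, -0.4],
    [0.5, 0.99, -0.4],
    [0.5, 0.99, -0.4],
    [0.5, 0.99, -0.4],
  ],
  twist=[0, 0, 0, -0.3, -0.42, -0.42, -0.42, -0.42, -0.42],
)

```text
clock: 15.22
ee_pos: [587.6, 39.9, 121.8]
eef_rot: [0.0, 0.959, 0.284, -0.0]
contact_force: [-0.5, -0.1, 0.3]
width: 0.747
grasp_force: 0.0
```

```bash
python3 -c "
from h import *
cv2.imwrite('pics/t2.png',manip.grab_frame('top'))
go(623.7,-158.7,90,-56.4);go(623.7,-158.7,0,-56.4)"
```

```text
d [-0.317  0.754  0.128] twist -0.0051 rows 4 | pos [587.   42.5 122.1] h -56.9 t 15.28 F [ 0.  -0.  -0.7] w 63.7 g 0.0 q1,7 [ 0.23  0.6  -0.55  1.74  0.38  0.91 -1.47]
d [-0.317  0.754  0.488] twist -0.0051 rows 4 | pos [587.   42.5 122.1] h -56.9 t 15.28 F [ 0.  -0.  -0.7] w 63.7 g 0.0 q1,7 [ 0.23  0.6  -0.55  1.74  0.38  0.91 -1.47]
```

>>> apply_moves(
  xyz=[
    [-0.317, 0.754, 0.1],
    [-0.317, 0.754, 0.1],
    [-0.317, 0.754, 0.1],
    [-0.317, 0.754, 0.1],
    [-0.317, 0.754, 0.12],
    [-0.317, 0.754, 0.22],
    [-0.317, 0.754, 0.34],
    [-0.317, 0.754, 0.44],
    [-0.317, 0.754, 0.48],
    [-0.317, 0.754, 0.48],
  ],
  twist=[-0.013, -0.013, -0.013, -0.013, -0.013, -0.013, -0.013, -0.013, -0.013, -0.013],
  gripper=-1,
)

```text
clock: 16.52
ee_pos: [624.1, -155.2, 2.3]
eef_rot: [-0.001, 0.955, 0.297, -0.0]
contact_force: [0.0, 0.3, 1.2]
width: 0.999
grasp_force: 0.0
```

```bash
python3 -c "
from h import *
go(623.7,-158.7,1,-55.6)"
```

```text
d [-0.009  0.01   0.005] twist 0.0023 rows 1 | pos [ 624.1 -155.2    2.3] h -55.4 t 16.52 F [0.  0.3 1.2] w 84.9 g 0.0 q1,7 [ 0.49  0.81 -0.48  1.69  0.5   0.77 -1.2 ]
```

>>> apply_moves(
  xyz=[
    [-0.009, 0.01, 0.004],
    [-0.009, 0.01, 0.004],
  ],
  twist=[0, 0],
)

```text
clock: 16.77
ee_pos: [624.1, -161.5, 2.2]
eef_rot: [0.001, 0.955, 0.296, 0.001]
contact_force: [0.2, 0.5, -0.1]
width: 1.002
grasp_force: 0.0
```

>>> apply_moves(
  xyz=[
    [0, 0, 0],
    [0, 0, 0],
    [0, 0, 0],
    [0, 0, 0],
    [0, 0, 0],
  ],
  twist=[0, 0, 0, 0, 0],
  gripper=1,
)

```text
clock: 17.4
ee_pos: [624.0, -161.0, 2.0]
eef_rot: [0.0, 0.955, 0.296, 0.0]
contact_force: [-1.6, -0.2, 5.4]
width: 0.561
grasp_force: 62.3
```

```bash
python3 -c "
from h import *
go(548.4,172.3,110,-94.65)"
```

```text
d [ 0.505 -1.27  -0.432] twist 0.4344 rows 6 | pos [ 624. -161.    2.] h -55.6 t 17.4 F [-1.6 -0.2  5.4] w 47.7 g 62.3 q1,7 [ 0.49  0.81 -0.48  1.68  0.5   0.77 -1.2 ]
```

>>> apply_moves(
  xyz=[
    [0, 0, -0.15],
    [0, 0, -0.35],
    [0.2, -0.4, -0.4],
    [0.4, -1.0, -0.4],
    [0.4, -1.0, -0.4],
    [0.4, -1.0, -0.4],
    [0.4, -1.0, -0.4],
    [0.4, -1.0, -0.4],
    [0.4, -1.0, -0.4],
  ],
  twist=[0, 0, 0, 0.434, 0.434, 0.434, 0.434, 0.434, 0.434],
)

```text
clock: 18.52
ee_pos: [565.0, 100.1, 101.0]
eef_rot: [0.001, 0.999, -0.04, -0.0]
contact_force: [-0.3, -0.6, -1.3]
width: 0.56
grasp_force: 62.9
```

```bash
python3 -c "
from h import *
import pickle
c=cam('wrist');im=manip.grab_frame('wrist');pickle.dump(c,open('w3.pkl','wb'))
t=cv2.imread('pics/t2.png')[185:295,120:270]
import numpy as np
a=cv2.resize(t,(480,352),interpolation=cv2.INTER_CUBIC);b=im[160:480,160:480]
o=np.zeros((352,800,3),np.uint8);o[:,:480]=a;o[:320,480:]=b;cv2.imwrite('pics/c6.png',o)
go(548.4,172.3,70,-94.65)"
```

```text
d [-0.09  -0.284  0.124] twist 0.0002 rows 2 | pos [565.   99.6 101. ] h -94.6 t 18.57 F [-1.   0.7 -2.5] w 47.4 g 62.9 q1,7 [ 0.    0.58 -0.35  1.81  0.26  0.8  -2.12]
```

View pics/c6.png

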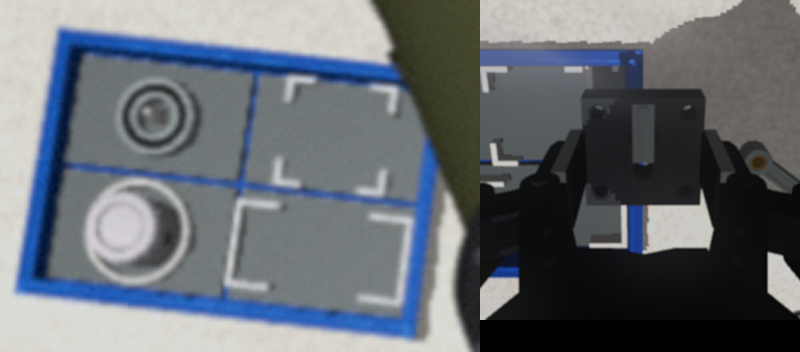

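The piston stands inside the collar. The plate is held square, its hole-pattern centre at wrist (323.5,311).

```bash
python3 -c "
from h import *
import pickle
c=pickle.load(open('w3.pkl','rb'));print(at(c,323.5,311,111))"
```

```text
[567.7  99.5 111. ]
```

>>> apply_moves(
  xyz=[
    [-0.098, -0.284, 0.03],
    [-0.098, -0.284, 0.05],
    [-0.098, -0.284, 0.12],
    [-0.098, -0.284, 0.2],
    [-0.098, -0.284, 0.25],
    [-0.098, -0.284, 0.27],
    [-0.098, -0.284, 0.27],
  ],
  twist=[0, 0, 0, 0, 0, 0, 0],
)

```text
clock: 19.45
ee_pos: [546.2, 174.1, 33.8]
eef_rot: [0.0, 0.999, -0.04, -0.0]
contact_force: [-0.1, 0.2, -2.2]
width: 0.558
grasp_force: 62.9
```

```bash
python3 -c "
from h import *
go(546.4,172.3,12,-94.65)"
```

```text
d [0.002 0.007 0.087] twist 0.0002 rows 1 | pos [546.2 174.1  33.8] h -94.6 t 19.45 F [-0.1  0.2 -2.2] w 47.4 g 62.9 q1,7 [-0.16  0.66 -0.3   1.87  0.3   0.66 -2.3 ]
```

>>> apply_moves(
  xyz=[
    [0.002, 0.007, 0.03],
    [0.002, 0.007, 0.055],
    [0.002, 0.007, 0.075],
    [0.002, 0.007, 0.084],
    [0.002, 0.007, 0.088],
    [0.002, 0.007, 0.091],
  ],
  twist=[0, 0, 0, 0, 0, 0],
)

```text
clock: 20.2
ee_pos: [546.2, 172.8, 12.0]
eef_rot: [0.0, 0.999, -0.04, 0.0]
contact_force: [-4.9, -2.0, 14.8]
width: 0.564
grasp_force: 64.5
```

Plate seated. Releasing, then heading for the rod.

>>> apply_moves(
  xyz=[
    [0, 0, 0],
    [0, 0, 0],
    [0, 0, 0],
  ],
  twist=[0, 0, 0],
  gripper=-0.5,
)

```text
clock: 20.58
ee_pos: [546.5, 172.8, 11.1]
eef_rot: [-0.0, 0.999, -0.04, 0.0]
contact_force: [-0.6, -0.2, -0.7]
width: 0.748
grasp_force: 0.0
```

>>> apply_moves(
  xyz=[
    [0, 0, -0.1],
    [0, 0, -0.25],
    [0, 0, -0.4],
    [-0.1, 0.4, -0.4],
    [-0.2, 0.6, -0.4],
    [-0.2, 0.6, -0.4],
    [-0.2, 0.6, -0.4],
    [-0.2, 0.6, -0.4],
    [-0.2, 0.6, -0.4],
  ],
  twist=[0, 0, 0, -0.3, -0.577, -0.577, -0.577, -0.577, -0.577],
)

```text
clock: 21.7
ee_pos: [484.5, 26.9, 111.0]
eef_rot: [-0.0, 0.916, 0.401, 0.0]
contact_force: [0.3, 0.6, -0.4]
width: 0.753
grasp_force: 0.0
```

```bash
python3 -c "
from h import *
import pickle
c=cam('wrist');im=manip.grab_frame('wrist');cv2.imwrite('pics/w4.png',im);pickle.dump(c,open('w4.pkl','wb'))
cv2.imwrite('pics/t3.png',manip.grab_frame('top'))
go(481,-0.9,60,-42.7)"
```

```text
d [-0.092  0.066  0.204] twist -0.0021 rows 1 | pos [484.5  27.2 111. ] h -42.9 t 21.8 F [-0.1  0.2  0.3] w 63.4 g 0.0 q1,7 [ 0.33  0.49 -0.63  2.02  0.42  0.76 -1.3 ]
```

View pics/w4.png

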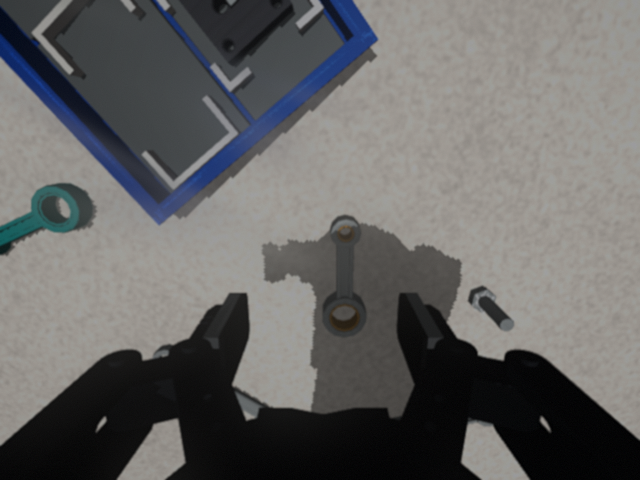

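The wrist view shows the rod vertical in the frame, with the small eye at (345,230) and the big eye at (345,312).

```bash
python3 -c "
from h import *
import pickle
c=pickle.load(open('w4.pkl','rb'));s=at(c,345,230,16);b=at(c,345,312,16);v=s-b;print(s,b,np.linalg.norm(v),np.degrees(np.arctan2(v[1],v[0])))
g=b+v/np.linalg.norm(v)*36;print(g)
go(g[0],g[1],60,-42.7);go(g[0],g[1],4,-42.7)"
```

```text
[502.5  23.2  16. ] [460.2 -24.3  16. ] 63.604559584985736 48.3140947742905
[484.14167981   2.58486503  16.        ]
d [-0.073  0.066  0.204] twist -0.0021 rows 1 | pos [484.5  27.2 111. ] h -42.9 t 21.8 F [-0.1  0.2  0.3] w 63.4 g 0.0 q1,7 [ 0.33  0.49 -0.63  2.02  0.42  0.76 -1.3 ]
d [-0.073  0.066  0.428] twist -0.0021 rows 2 | pos [484.5  27.2 111. ] h -42.9 t 21.8 F [-0.1  0.2  0.3] w 63.4 g 0.0 q1,7 [ 0.33  0.49 -0.63  2.02  0.42  0.76 -1.3 ]
```

>>> apply_moves(
  xyz=[
    [-0.082, 0.066, 0.15],
    [-0.082, 0.066, 0.2],
    [-0.082, 0.066, 0.3],
    [-0.082, 0.066, 0.39],
    [-0.082, 0.066, 0.426],
    [-0.082, 0.066, 0.426],
  ],
  twist=[0, 0, 0, 0, 0, 0],
)

```text
clock: 22.55
ee_pos: [482.7, 1.6, 4.5]
eef_rot: [-0.0, 0.916, 0.401, -0.0]
contact_force: [-0.1, 0.3, 1.0]
width: 0.748
grasp_force: 0.0
```

>>> apply_moves(
  xyz=[
    [0, 0, 0],
    [0, 0, 0],
    [0, 0, 0],
    [0, 0, 0],
    [0, 0, 0],
    [0, 0, 0],
  ],
  twist=[0, 0, 0, 0, 0, 0],
  gripper=1,
)

```text
clock: 23.3
ee_pos: [483.0, 0.9, 5.2]
eef_rot: [0.0, 0.916, 0.401, 0.0]
contact_force: [-0.6, 1.0, 7.1]
width: 0.118
grasp_force: 58.8
```

```bash
python3 -c "
from h import *
go(471.8,178.4,100,-4.65)"
```

```text
d [ 0.492 -0.514 -0.379] twist -0.4228 rows 4 | pos [483.    0.9   5.2] h -42.7 t 23.3 F [-0.6  1.   7.1] w 10.0 g 58.8 q1,7 [ 0.26  0.65 -0.47  2.12  0.61  0.5  -1.41]
```

>>> apply_moves(
  xyz=[
    [0, 0, -0.15],
    [0, 0, -0.35],
    [0.3, -0.3, -0.4],
    [0.51, -0.53, -0.4],
    [0.51, -0.53, -0.4],
    [0.51, -0.53, -0.4],
    [0.51, -0.53, -0.4],
    [0.51, -0.53, -0.4],
  ],
  twist=[0, 0, -0.1, -0.423, -0.423, -0.423, -0.423, -0.423],
)

```text
clock: 24.3
ee_pos: [471.7, 183.3, 104.3]
eef_rot: [0.0, 0.736, 0.676, -0.0]
contact_force: [0.0, 0.1, -0.9]
width: 0.116
grasp_force: 59.2
```

```bash
python3 -c "
from h import *
import pickle
c=cam('wrist');im=manip.grab_frame('wrist');cv2.imwrite('pics/w5.png',im);pickle.dump(c,open('w5.pkl','wb'))
go(472.3,184.4,40,-4.65)"
```

```text
d [0.005 0.001 0.258] twist -0.0022 rows 2 | pos [471.8 183.3 104.4] h -4.9 t 24.35 F [-0.5 -0.7 -0.9] w 9.7 g 59.2 q1,7 [ 0.11  0.57 -0.8   1.97  0.56  0.83 -1.09]
```

View pics/w5.png

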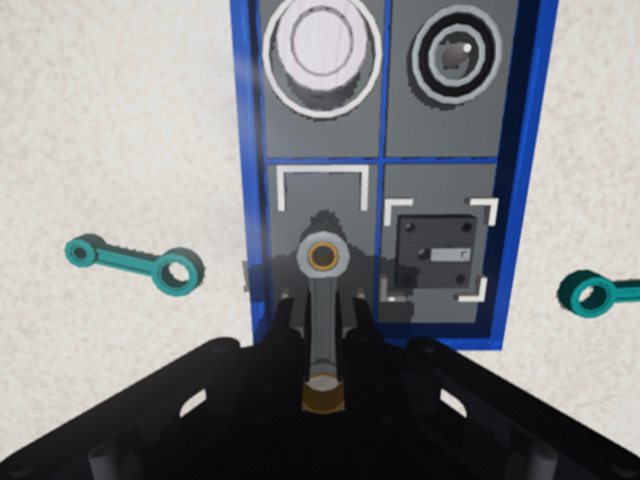

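The rod is held along the pocket, small eye at (322.5,256). The plate, bearing and piston all sit in their nests.

```bash
python3 -c "
from h import *
import pickle
c=pickle.load(open('w5.pkl','rb'))
print(at(c,322.5,256,115.5), at(c,322.5,395,115.5))
R=[at(c,*p,20) for p in[(277,167),(369,167)]];print(R)
P=[at(c,*p,22) for p in[(400,216),(473,216),(477,289),(397,285)]];print(np.mean(P,0))"
```

```text
[474.4 210.3 115.5] [468.8 144.4 115.5]
[array([447.8, 238.8,  20. ]), array([505.8, 233.9,  20. ])]
[548.45  173.625  22.   ]
```

>>> apply_moves(
  xyz=[
    [0.011, 0.001, 0.1],
    [0.011, 0.001, 0.2],
    [0.011, 0.001, 0.28],
    [0.011, 0.001, 0.32],
    [0.011, 0.001, 0.335],
    [0.011, 0.001, 0.345],
    [0.011, 0.001, 0.352],
    [0.011, 0.001, 0.357],
  ],
  twist=[0, 0, 0, 0, 0, 0, 0, 0],
)

```text
clock: 25.35
ee_pos: [472.4, 187.3, 15.6]
eef_rot: [0.0, 0.735, 0.678, 0.0]
contact_force: [-0.6, 0.3, -0.6]
width: 0.114
grasp_force: 59.2
```

>>> apply_moves(
  xyz=[
    [0, 0, 0.003],
    [0, 0, 0.005],
    [0, 0, 0.006],
  ],
  twist=[0, 0, 0],
)

```text
clock: 25.72
ee_pos: [472.4, 187.3, 15.2]
eef_rot: [0.001, 0.735, 0.678, 0.0]
contact_force: [-4.5, -2.7, 18.3]
width: 0.117
grasp_force: 61.7
```

Contact at 18 N. Opening part way (about 32 mm), lifting, and clearing off to check.

>>> apply_moves(
  xyz=[
    [0, 0, 0],
    [0, 0, 0],
    [0, 0, 0],
  ],
  twist=[0, 0, 0],
  gripper=0.25,
)

```text
clock: 26.1
ee_pos: [472.2, 187.3, 13.7]
eef_rot: [-0.0, 0.735, 0.678, -0.0]
contact_force: [-0.7, -0.9, 0.2]
width: 0.373
grasp_force: 0.0
```

>>> apply_moves(
  xyz=[
    [0, 0, -0.06],
    [0, 0, -0.2],
    [0, 0, -0.4],
    [0, 0, -0.7],
    [-0.7, 0, -0.8],
    [-0.8, 0, -0.8],
    [-0.8, 0, -0.8],
    [-0.8, 0, -0.8],
    [-0.8, 0, -0.8],
    [-0.8, 0, -0.8],
  ],
  twist=[0, 0, 0, 0, 0, 0, 0, 0, 0, 0],
)

```text
clock: 27.35
ee_pos: [456.1, -10.7, 214.2]
eef_rot: [-0.0, 0.734, 0.679, 0.0]
contact_force: [0.2, 0.1, -0.1]
width: 0.372
grasp_force: 0.0
```

```bash
python3 -c "
from h import *
import pickle
c=cam('wrist');b=manip.grab_frame('wrist');pickle.dump(c,open('w6.pkl','wb'))
im=manip.grab_frame('scene')[190:300,380:580]
a=cv2.resize(im,(800,440),interpolation=cv2.INTER_CUBIC)
cv2.imwrite('pics/c7.png',a);cv2.imwrite('pics/w6.png',b)
go(470,0,200,-5)"
```

```text
d [0.046 0.052 0.056] twist 0.0062 rows 1 | pos [456.1 -10.4 214. ] h -4.4 t 27.45 F [ 0.1  0.3 -0.6] w 32.0 g 0.0 q1,7 [ 0.67  0.37 -0.96  1.94  0.36  1.01 -0.53]
```

View pics/w6.png

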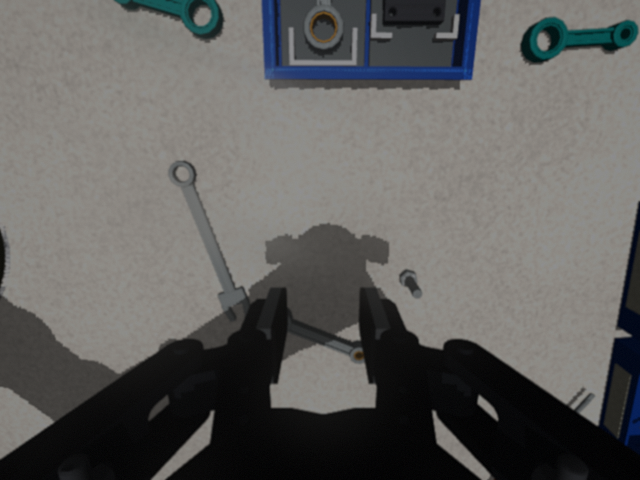

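View pics/c7.png

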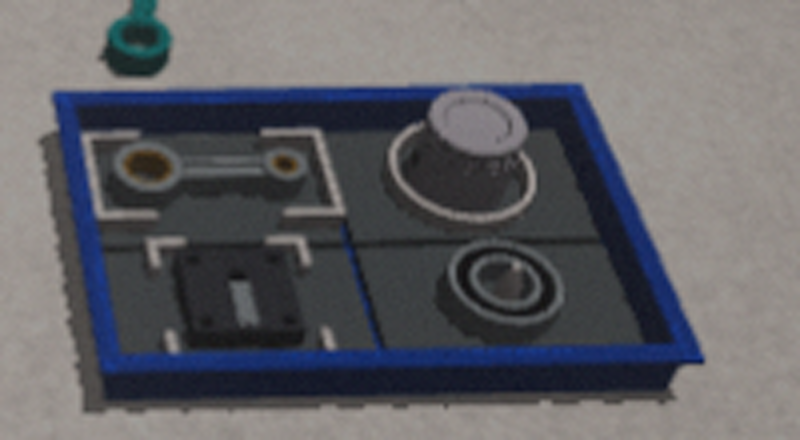

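All four parts sit in their nests: rod within the pocket, plate between its corners, piston in the collar, bearing over the post. The long rod has not been touched. Handing in.

```bash
python3 -c "
from bench import manip
print(manip.finish_job())"
```

```text
the job is handed in; nothing more can be done
None
```

The job was handed in at about 27 s, with the piston, short rod, large bearing and valve plate each set down in its own insert and the look-alikes never touched; the bench returned no verdict, so I judge it only from the final pictures and contact forces.

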